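Layer and press a cork-backed coaster

TASK

Build a neat, centred stack on the sprung steel press plate: the cork disc at the bottom, the blue glazed coaster on it, then the white pad. Then stand the terracotta ballast jar centred on top and, holding the jar, press it down until the sprung plate is fully depressed; keep it there for a second, then let go and leave the jar standing on the stack. Leave the bowl, cup, bottle and spatula where they are.

Things in the scene. Friction and masses are not known exactly. Their poses are not given: they have to be found in the camera images.
- press: fixed foot of the press, a grey round base 140 mm across and 12 mm high with a blue drum 110 mm across on it up to z = 38 mm; origin on its axis at the bench top. It turns about z at random, which changes nothing
- plate_top (a point): centre of the upper face of the round steel press plate (124 mm across, 8 mm thick, with a thin yellow circle of 76 mm painted round its centre); 66 mm above the bench when unloaded; it sinks with the plate
- plate (a joint): how far the press plate is pushed down on its spring, m: 0 = up, 0.012 = fully depressed against its stop. Full depression takes about 16 N in all; the stack and jar alone push it about 4 to 6 mm
- cork: loose brown cork backing disc, 64 mm across, 12 mm thick, lying flat; origin at the centre of its underside, z up
- coaster: loose blue glazed ceramic coaster, a plain disc 64 mm across, 12 mm thick, lying flat; origin at the centre of its underside, z up
- pad: loose white pressing pad, a plain disc 60 mm across, 14 mm thick, lying flat; origin at the centre of its underside, z up
- jar: loose closed ballast jar, upright terracotta cylinder 56 mm across and 72 mm high, with a dark lid 57 mm across to 80 mm and a 20 mm wide knob to 92 mm; about 0.6 kg; origin at the centre of its underside, z up
- bowl: bystander: white bowl, 72 mm across the rim, 45 mm high; origin at the centre of its underside
- cup: bystander: pale grey cup without handle, 68 mm across, 60 mm high; origin at the centre of its underside
- bottle: bystander: amber bottle, 54 mm across, 150 mm high, close to the press on the robot's side; origin at the centre of its underside
- rib: bystander: spatula 160 mm long lying beyond the press, roughly across; origin at its middle, x along its length
Mind the look-alikes: they are no part of the job. What is shaped like the jar but green, turquoise or yellow is not meant.

How it is judged:
On the way, in this order (a step that is already met when the one before it is completed fails the run):
1. cork, coaster and pad lie in that order, flat and each within 8 mm of the plate's centre (horizontal distance between each of cork, coaster, pad and plate_top below 0.008 m and z of cork in the frame of plate_top between -0.003 and 0.003 m and angle between each of cork, coaster, pad's own z axis and vertical below 0.08 rad and z of coaster in the frame of plate_top between 0.009 and 0.015 m and z of pad in the frame of plate_top between 0.021 and 0.027 m), for 0.3 s.
2. the jar, upright on the pad and within 8 mm of the plate's centre, presses the plate to its stop (over 10.5 mm) for 0.3 s (all of step 1 and horizontal distance between jar and plate_top below 0.008 m and z of jar in the frame of plate_top between 0.035 and 0.041 m and angle between jar's own z axis and vertical below 0.08 rad and value of joint plate above 0.0105 m and contact force between jar and pad above 5 N), for 0.3 s.
At the end, for the whole second after the job is handed in: cork, coaster, pad and jar stand on the press plate in that order from the bottom, flat and upright within 0.08 rad, each within 8 mm of the plate's centre and 3 mm of its height in the stack, at rest, with the plate sprung back (pushed in less than 10 mm) under the jar's weight alone (all of step 1 and horizontal distance between jar and plate_top below 0.008 m and z of jar in the frame of plate_top between 0.035 and 0.041 m and angle between jar's own z axis and vertical below 0.08 rad and value of joint plate below 0.01 m and linear speed of each of cork, coaster, pad, jar below 0.02 m/s); the robot touches nothing.
It fails at once if the white bowl moved more than 25 mm or tipped over (distance of bowl from where it was at the start of the episode above 0.025 m or angle between bowl's own z axis and vertical above 0.5 rad).
It fails at once if the grey cup moved more than 25 mm or tipped over (distance of cup from where it was at the start of the episode above 0.025 m or angle between cup's own z axis and vertical above 0.5 rad).
It fails at once if the amber bottle moved more than 25 mm or tipped over (distance of bottle from where it was at the start of the episode above 0.025 m or angle between bottle's own z axis and vertical above 0.5 rad).
It fails at once if the spatula moved more than 25 mm (distance of rib from where it was at the start of the episode above 0.025 m).
It fails at once if the loose layers or jar knocked off the bench (height (world z) of any of cork, coaster, pad, jar below -0.05 m).
It also fails if it takes over 72 s, if anything falls off the work surface, if the arm or the gripper's body presses on something with over 40 N, if the wrist force passes 120 N, or if a joint passes its speed limit or range.

ROBOT

A 6-joint arm with a two-finger parallel gripper is mounted at the origin on the work surface. World frame = base frame: x ahead of the robot, y to its left, z up, the work surface at z = 0. Lengths are in m, angles in rad, forces in N, time in s.
With the tool pointing down it reaches from about 0.35 to 0.975 m from the base axis. Payload 4.9 kg.
Tool frame: the origin (TCP) lies at the very end of the fingers, on their centre line; the grasp point (between the pads) lies 19 mm behind it; z points along the fingers, y is the line along which they close (so a half turn about z gives the same grasp; the last joint's range is limited). The gripper opens to 85 mm and grips with 20 to 120 N. Pads are 22 mm wide; open, the fingers measure 114 mm over their backs; the gripper's body (76 mm by 85 mm) begins 54 mm behind the grasp point. The pads swing forward as they close: fully open they stand 13 mm farther back than shut.
Start: joints at [1.178, 0.053, 1.613, -0, 1.476, -0.119], TCP at [0.169, 0.602, 0.2] pointing down, gripper open.
Joint ranges: [-3.01, 3.01], [-1.01, 2.22], [0.06, 2.58], [-1.02, 4.17], [0.09, 2.62], [-3.14, 3.14]. Speed limits (rad/s): [2.57, 2.57, 3.14, 3.14, 3.14, 3.14].

INTERFACE

Orientations are given as a rotation vector (axis times angle).
In Python, from station import get_obs, get_image, get_calibration, finish_job gives the robot as it stands.
- The arm moves only by the tool servo_tool, never from a script. Its argument "increments" is a list of rows, each a list of 5 numbers: the opening, from 0 (shut) to 1 (fully open), then the shift along the tool's x, y, z in mm, then the turn about the tool's z in degrees. In form: [[jaw, tx, ty, tz, spin], ...]. A call has 1 to 12 rows; each row shifts and turns the commanded pose from where the row before left it, along the tool's axes as they then stand; what a row does not reach is not made up. A row lasts 1/8 s, in which the tool goes at most 62.5 mm and 10.7 degrees, less where a joint would pass 70% of its speed; a pose out of reach is approached as far as the arm can. A call is refused whole if a number of a shift passes 62.5 or a number of a turn 10.7, either way. A call with a gripper value outside its range is refused whole. The fingers move at their own pace and stop on an object; "force" is the grip in N (left out, the last holds). Time passes only in rows, so rows that do not move let the fingers close. It gives the time, the measured TCP pose, the force, the opening and the grip force at its end, in the units of the state.
- get_obs(): the state, without advancing time (a new reading comes with each control period).
- get_image(name): name is "side" or "top"; returns the picture (400x640x3 uint8, red, green, blue); there is no depth.
- get_calibration(name): a dict with "fx", "fy", "cx", "cy" (pixels), "R" (3x3) and "t" (3): a world point X has camera coordinates R X + t. Camera axes: x right, y down, z forward; pixel columns grow to the right and rows downward; lengths in m; the calibration is good to about 2 mm. A picture is of the moment at which its call begins. get_calibration takes no time and is no camera call.
- finish_job(): hands the job in; it is judged then, once.
The state is a dict: "t": time; "q": joint angles; "dq": joint speeds; "effort": joint torques, N m; "tool_pos": TCP position; "tool_rot": TCP orientation; "contact_force": force on the tool from outside, world axes, zero at the start; "wrist_torque": the same for the moment, N m; "opening": finger opening in m; "grip_force": force on a finger pad.
Only numpy, scipy, OpenCV 4.12 (cv2) and the standard library are available. Lean on these libraries where they do the work, as an engineer would, in place of code of your own. Each camera call takes 0.05 s, during which the arm holds its last target. There are 200 camera calls.

## Working session

There is one attempt and no reset: what is moved stays moved. The work goes in short steps, Python scripts to look and compute and a tool call to move; the robot and the scene stay as the last step left them, time stands still between calls to the robot, and variables do not carry over. Pictures are saved under pics/ and viewed, at most 14 in all, crops included, and the job is handed in when it is done.

Besides the shell and the picture viewer there is one more tool, called after ">>>" as name(argument=value, ...), one argument or row to a line, values as JSON. servo_tool: Moves the arm, as the interface text tells. Its arguments: {"type":"object","properties":{"increments":{"type":"array"},"force":{"type":"number"}},"required":["increments"]}

```bash
mkdir -p pics; python3 - <<'E'
from station import *
import cv2,numpy as np
for n in("top","side"):
    im=get_image(n); cv2.imwrite(f"pics/{n}0.png",im[:,:,::-1]); np.save(f"{n}0.npy",im)
    c=get_calibration(n); print(n,c["fx"],c["cx"],c["cy"],"cam at",-np.array(c["R"]).T@c["t"])
o=get_obs(); print(o["t"],o["tool_pos"],o["tool_rot"],o["opening"])
E
```

```text
top 365.88940589870157 320.3494109694751 200.20250729767005 cam at [0.46117686 0.05388077 1.09733333]
side 362.83805800768715 314.67564342541107 201.75178192409135 cam at [0.33632253 0.65810901 0.56983627]
0.1 [0.16874405 0.60114048 0.19905591] [-4.28634264e-01 -3.11174511e+00  2.89221073e-03] 0.08544730221516691
```

View pics/top0.png

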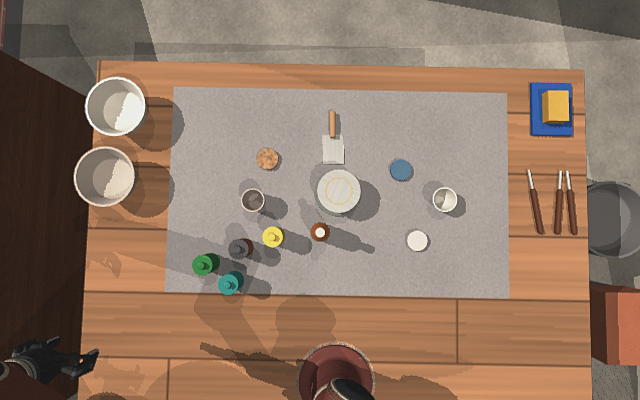

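View pics/side0.png

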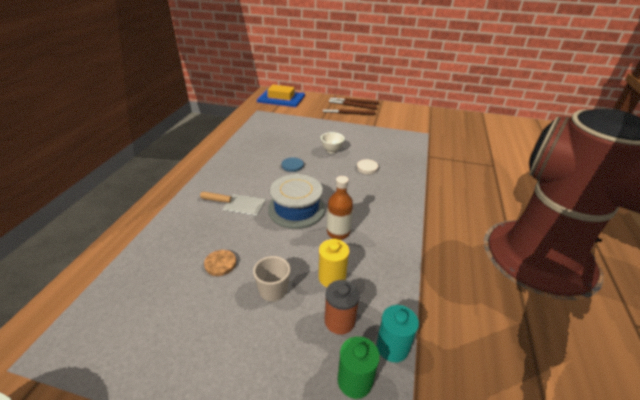

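The top view shows the cork at (268,159), coaster (401,170), pad (417,241), plate (338,190), jar with dark lid (240,248) and bottle (320,232). In the side view they are at cork (220,262), coaster (292,164), pad (367,166), plate (297,190) and jar (342,305).

```bash
cat > h.py <<'E'
import numpy as np,cv2
from station import *
def ray(n,uv):
    c=get_calibration(n);R=np.array(c["R"]);t=np.array(c["t"])
    d=R.T@np.array([(uv[0]-c["cx"])/c["fx"],(uv[1]-c["cy"])/c["fy"],1]);return -R.T@t,d
def onz(n,uv,z):
    o,d=ray(n,uv);return o+d*(z-o[2])/d[2]
def tri(a,b):
    (o,d),(p,e)=ray("top",a),ray("side",b)
    s=np.linalg.lstsq(np.c_[d,-e],p-o,rcond=None)[0]
    x,y=o+s[0]*d,p+s[1]*e;return (x+y)/2,np.linalg.norm(x-y)
def hsv(im):return cv2.cvtColor(im,cv2.COLOR_RGB2HSV).astype(int)
M={"sat":lambda h:(h[...,1]>70)&(h[...,2]>60),
 "cork":lambda h:(h[...,1]>90)&(h[...,2]>60)&(h[...,0]<25),
 "blue":lambda h:(h[...,0]>95)&(h[...,0]<125)&(h[...,1]>80),
 "white":lambda h:(h[...,1]<60)&(h[...,2]>175),
 "dark":lambda h:(h[...,2]<85)&(h[...,1]<70),
 "yel":lambda h:(h[...,0]>10)&(h[...,0]<30)&(h[...,1]>45)&(h[...,2]>150),
 "terra":lambda h:(h[...,0]<14)&(h[...,1]>110)}
def blob(im,kind,u,v,r):
    y0,x0=max(v-r,0),max(u-r,0)
    m=M[kind](hsv(im[y0:v+r,x0:u+r])).astype(np.uint8)
    n,l,s,_=cv2.connectedComponentsWithStats(m)
    if kind=="yel": p=np.argwhere(m)[:,::-1]
    else:
        k=1+np.argmax(s[1:,4]);p=np.argwhere(l==k)[:,::-1]
    p=cv2.convexHull(p.astype(np.float32)*1+0)
    e=cv2.fitEllipse(p);return np.array(e[0])+[x0,y0],np.round(e[1],1)
E
python3 - <<'E'
from h import *
T,S=np.load("top0.npy"),np.load("side0.npy")
for n,k,a,b,z in [("cork","cork",(268,159,18),(220,262,28),.006),("coaster","blue",(401,170,18),(292,164,18),.006),("pad","white",(417,241,17),(367,166,17),.007),("plate","yel",(338,190,19),(297,190,26),.066),("lid","dark",(238,248,16),(342,295,22),.08),("bottlecap","white",(320,232,8),(342,183,9),.15),("cup","white",(252,200,14),(272,270,25),.06),("bowl","white",(445,200,15),(332,140,16),.045),("yellow","sat",(272,237,14),(333,262,28),.08)]:
    try:
        (pa,ea),(pb,eb)=blob(T,k,*a),blob(S,k,*b)
        X,g=tri(pa,pb)
        print(n,pa.round(1),ea,pb.round(1),eb,"tri",X.round(4),round(g,4),"top",onz("top",pa,z)[:2].round(4),"side",onz("side",pb,z)[:2].round(4))
    except Exception as e: print(n,str(e)[:80])
cv2.imwrite("pics/c1.png",np.hstack([cv2.resize(T[215:295,190:290],(400,320),interpolation=0),cv2.resize(S[270:345,300:394],(400,320),interpolation=0)])[:,:,::-1])
E
```

```text
cork [267.2 158.6] [20.8 21. ] [219.8 262.3] [25.4 33.2] tri [0.6494 0.2171 0.0088] 0.0016 top [0.6492 0.2172] side [0.6518 0.2151]
coaster [400.3 169.6] [19.8 20.8] [292.1 164.2] [11.7 20.1] tri [ 0.6244 -0.1826  0.0085] 0.0027 top [ 0.6235 -0.1835] side [ 0.6271 -0.1862]
pad [419.5 236.8] [20.3 31.3] [366.6 165.2] [15. 21.] tri [ 0.4213 -0.2419  0.0067] 0.0046 top [ 0.4236 -0.2415] side [ 0.419  -0.2421]
plate [338.5 190.5] [27.2 27.6] [295.7 188.4] [21.5 34.5] tri [0.5527 0.0044 0.068 ] 0.0025 top [0.5516 0.004 ] side [0.5548 0.002 ]
lid [238.3 249.5] [10.1 13.5] [351.2 297.5] [34.3 48.7] tri [0.3753 0.2793 0.0739] 0.0116 top [0.3815 0.2788] side [0.3692 0.2829]
bottlecap [319.9 232.1] [8.8 9.4] [341.1 180.3] [11.5 14.5] tri [0.4375 0.0546 0.1476] 0.0039 top [0.4356 0.0542] side [0.4388 0.0584]
cup [252.  198.5] [24.1 28.9] [270.6 269.6] [28.8 36.9] tri [0.5243 0.2487 0.0612] 0.0007 top [0.5247 0.249 ] side [0.5243 0.2477]
bowl [446.6 196.9] [25.1 31.6] [331.4 138.1] [15.1 24.6] tri [ 0.5414 -0.3105  0.0402] 0.0002 top [ 0.5409 -0.3089] side [ 0.5396 -0.3016]
yellow [273.1 236.2] [20.7 23.2] [333.4 258.8] [35.9 60.5] tri [0.4197 0.1868 0.0574] 0.0015 top [0.4199 0.1837] side [0.4167 0.2077]
```

View pics/c1.png

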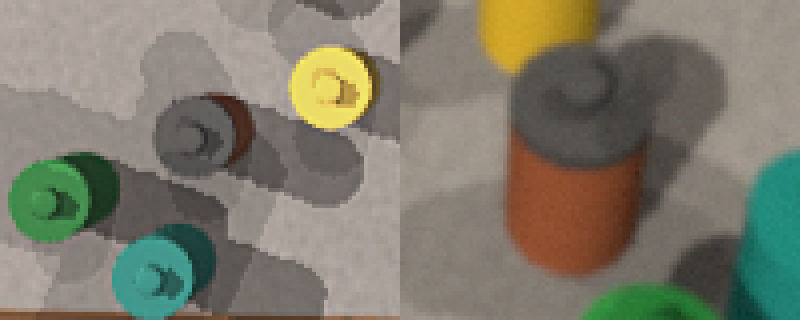

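The crop shows the jar's lid centred at about (238.8,248.8) in the top view and (341.8,293) in the side view. Green, turquoise and yellow jars stand around it.

```bash
python3 - <<'E'
from h import *
from scipy.spatial.transform import Rotation as Ro
T,S=np.load("top0.npy"),np.load("side0.npy")
M["w2"]=lambda h:(h[...,1]<45)&(h[...,2]>195)
for k in("w2",):
    (pa,ea),(pb,eb)=blob(T,k,417,241,16),blob(S,k,367,166,15)
    print("pad",pa,ea,pb,eb,tri(pa,pb),onz("top",pa,.007),onz("side",pb,.007))
a,b=(238.6,248.7),(341.8,292.8)
print("jar",tri(a,b),onz("top",a,.08),onz("side",b,.08))
# body base check
for n,u in(("green",(203,264)),("turq",(229,284.)),("yellow",(272.5,237))):print(n,onz("top",u,.08))
o=get_obs();R=Ro.from_rotvec(o["tool_rot"]).as_matrix();print(R.round(3))
p=o["tool_pos"]
for n,x in(("cork",(.6505,.2162,.1)),("coaster",(.6253,-.1849,.1)),("plate",(.5532,.003,.1))):print(n,(R.T@(np.array(x)-p)*1000).round(1))
E
```

```text
pad [416.81873798 240.41399956] [19.7 20. ] [367.73031998 164.66247082] [ 8.6 18.6] (array([ 0.41411205, -0.23088221,  0.01658621]), np.float64(0.0018235686639781995)) [ 0.41278313 -0.23355366  0.007     ] [ 0.41636518 -0.24603938  0.007     ]
jar (array([0.38485665, 0.27811061, 0.08043984]), np.float64(0.0022159688351957875)) [0.38373001 0.27802215 0.08      ] [0.38598725 0.2779947  0.08      ]
green [0.33994235 0.37475091 0.08      ]
turq [0.28687276 0.30123758 0.08      ]
yellow [0.41772073 0.18524292 0.08      ]
[[-0.963  0.27  -0.001]
 [ 0.27   0.963 -0.002]
 [ 0.    -0.002 -1.   ]]
cork [-567.9 -240.2   99.4]
coaster [-652.1 -633.1  100.1]
plate [-531.9 -471.7   99.8]
```

>>> servo_tool(
  increments=[
    [1,-47,-20,0,0],
    [1,-47,-20,0,0],
    [1,-47,-20,0,0],
    [1,-47,-20,0,0],
    [1,-47,-20,0,0],
    [1,-47,-20,0,0],
    [1,-47,-20,0,0],
    [1,-47,-20,0,0],
    [1,-47,-20,0,0],
    [1,-47,-20,0,0],
    [1,-47,-20,0,0],
    [1,-51,-20,0,0],
  ],
  force=40,
)

```text
t: 1.6
tool_pos: [0.6517, 0.2159, 0.1996]
tool_rot: [-0.428, -3.111, 0.0]
contact_force: [1.0, 1.1, 0.8]
opening: 0.0857
grip_force: 0.0
```

```bash
cat >> h.py <<'E'
def go(x,z=None):
    from scipy.spatial.transform import Rotation as Ro
    o=get_obs();R=Ro.from_rotvec(o["tool_rot"]).as_matrix();p=o["tool_pos"]
    print("t",round(o["t"],2),"p",p.round(4),"F",np.round(o["contact_force"],1),"op",round(o["opening"],4),"grip",round(o["grip_force"],1),"jaw deg",np.degrees(np.arctan2(R[1,1],R[0,1])).round(1),"tilt",R[:2,2].round(3),"q",np.round(o["q"],2))
    print("to go",(R.T@(np.array(x)-p)*1000).round(1))
P=dict(cork=(.6505,.2162),coaster=(.6253,-.1849),pad=(.4145,-.2325),plate=(.5532,.003),jar=(.385,.278))
E
python3 -c "
from h import *
go((*P['cork'],.03))"
```

```text
t 1.6 p [0.6517 0.2159 0.1996] F [1.  1.1 0.8] op 0.0857 grip 0.0 jaw deg 74.3 tilt [-0.001  0.   ] q [ 0.21  0.2   1.46  0.    1.49 -1.09]
to go [  1.1  -0.  169.6]
```

>>> servo_tool(
  increments=[
    [1,1,0,50,0],
    [1,0,0,50,0],
    [1,0,0,50,0],
    [1,0,0,30,0],
    [1,0,0,15,0],
    [1,0,0,4,0],
    [1,0,0,2,0],
    [1,0,0,0,0],
  ],
)

```text
t: 2.6
tool_pos: [0.6511, 0.2176, 0.0009]
tool_rot: [0.428, 3.11, 0.002]
contact_force: [-0.4, -0.1, -0.5]
opening: 0.0855
grip_force: 0.0
```

>>> servo_tool(
  increments=[
    [0.6,0,0,0,0],
    [0.6,0,0,0,0],
    [0.6,0,0,0,0],
    [0.6,0,0,0,0],
    [0.6,0,0,0,0],
    [0.6,0,0,0,0],
  ],
  force=40,
)

```text
t: 3.35
tool_pos: [0.6499, 0.2173, -0.0009]
tool_rot: [-0.429, -3.112, 0.0]
contact_force: [0.0, 0.0, 1.3]
opening: 0.0515
grip_force: 0.0
```

```bash
python3 - <<'E'
from h import *
T,S=get_image("top"),get_image("side")
a=cv2.resize(T[110:200,220:320],(400,360),interpolation=0);b=cv2.resize(S[200:300,165:276],(400,360),interpolation=0)
cv2.imwrite("pics/c2.png",np.hstack([a,b])[:,:,::-1])
E
```

```text
(no output)
```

View pics/c2.png

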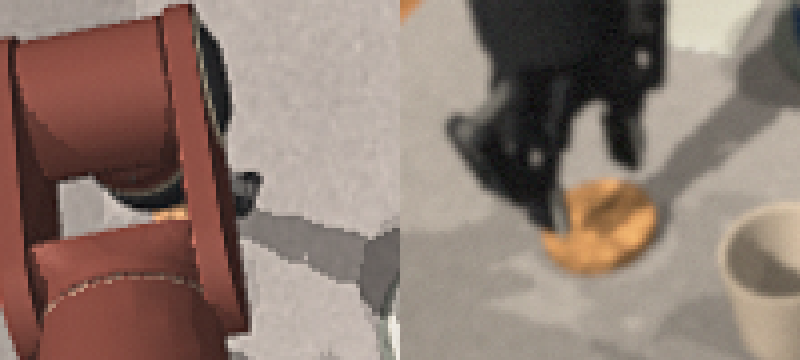

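The fingertips seem to sit on or over the cork, which hasn't moved and is still at about (220,262) in the side view. I'll project the expected tip positions to find their true height.

```bash
python3 - <<'E'
from h import *
c=get_calibration("side")
j=np.array([.27,.963,0]);
for z in(0,.012,.02):
  for s in(-.03,.03):
    X=np.array([.650,.2173,z])+s*j
    q=np.array(c["R"])@X+c["t"];u=c["fx"]*q[0]/q[2]+c["cx"];v=c["fy"]*q[1]/q[2]+c["cy"]
    print(z,s,round(u,1),round(v,1),"crop",round(400+(u-165)*3.6),round((v-200)*3.6))
go((*P['cork'],0))
E
```

```text
0 -0.03 230.2 256.2 crop 635 202
0 0.03 210.1 274.8 crop 562 269
0.012 -0.03 229.5 252.2 crop 632 188
0.012 0.03 209.2 270.8 crop 559 255
0.02 -0.03 229.0 249.5 crop 631 178
0.02 0.03 208.5 268.1 crop 557 245
t 3.45 p [ 0.6499  0.2173 -0.0009] F [ 0.6  0.4 -0.4] op 0.0513 grip 0.0 jaw deg 74.3 tilt [-0. -0.] q [ 0.21  0.38  1.59  0.    1.17 -1.08]
to go [-0.9 -0.9 -0.9]
```

>>> servo_tool(
  increments=[
    [1,0,0,0,0],
    [1,0,0,0,0],
    [1,0,0,0,0],
    [1,0,0,4,0],
    [1,0,0,4,0],
    [1,0,0,4,0],
    [1,0,0,0,0],
  ],
)

```text
t: 4.32
tool_pos: [0.6494, 0.2172, -0.0136]
tool_rot: [-0.428, -3.111, 0.001]
contact_force: [-0.2, 0.2, -0.1]
opening: 0.0856
grip_force: 0.0
```

```bash
python3 - <<'E'
from h import *
go((*P['cork'],0))
S=get_image("side")
b=cv2.resize(S[210:300,165:265],(700,600),interpolation=0)
cv2.imwrite("pics/c3.png",b[:,:,::-1])
c=get_calibration("side")
j=np.array([.27,.963,0]);
for z in(0,.012,.024):
  for s in(-.047,.047):
    X=np.array([.650,.2173,z])+s*j
    q=np.array(c["R"])@X+c["t"];u=c["fx"]*q[0]/q[2]+c["cx"];v=c["fy"]*q[1]/q[2]+c["cy"]
    print(z,s,"crop",round((u-165)*7),round((v-210)*6.667))
E
```

```text
t 4.33 p [ 0.6494  0.2172 -0.0136] F [-0.2  0.2 -0.1] op 0.0856 grip 0.0 jaw deg 74.3 tilt [-0.001 -0.   ] q [ 0.21  0.39  1.6  -0.    1.15 -1.08]
to go [ -1.3  -0.7 -13.6]
0 -0.047 crop 494 275
0 0.047 crop 273 470
0.012 -0.047 crop 489 249
0.012 0.047 crop 266 443
0.024 -0.047 crop 485 222
0.024 0.047 crop 258 416
```

View pics/c3.png

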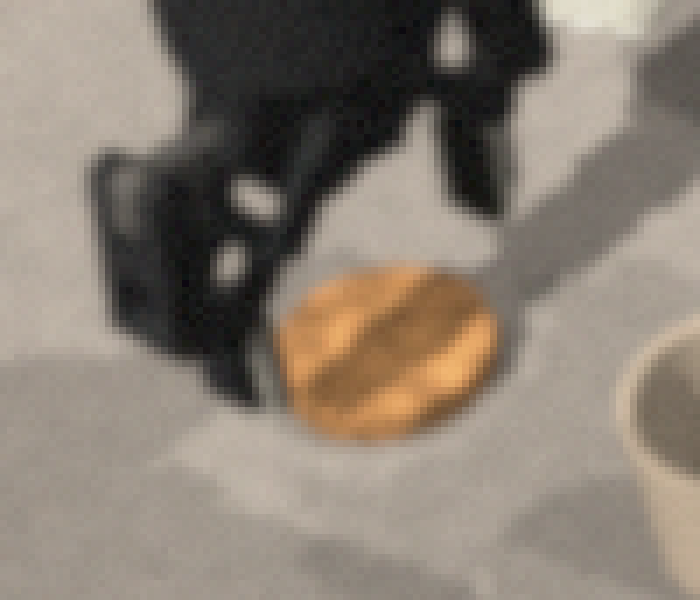

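The open tips at (260,405) and (487,215) in this crop put the tip end about 27 mm above the bench. The real fingers therefore end well short of the nominal TCP, so I'll go 12 mm lower.

>>> servo_tool(
  increments=[
    [1,0,0,4,0],
    [1,0,0,4,0],
    [1,0,0,4,0],
    [0.68,0,0,0,0],
    [0.68,0,0,0,0],
    [0.68,0,0,0,0],
    [0.68,0,0,0,0],
  ],
  force=30,
)

```text
t: 5.25
tool_pos: [0.6509, 0.2173, -0.0237]
tool_rot: [0.428, 3.11, 0.0]
contact_force: [0.2, -0.5, 5.2]
opening: 0.0583
grip_force: 2.5
```

>>> servo_tool(
  increments=[
    [1,0,0,-3,0],
    [1,0,0,0,0],
    [1,0,0,5,0],
    [1,0,0,6,0],
    [1,0,0,0,0],
    [0.66,0,0,0,0],
    [0.66,0,0,0,0],
    [0.66,0,0,0,0],
    [0.66,0,0,0,0],
  ],
  force=30,
)

```text
t: 6.38
tool_pos: [0.6504, 0.2174, -0.0324]
tool_rot: [0.429, 3.111, 0.0]
contact_force: [-0.9, -0.2, 1.7]
opening: 0.0624
grip_force: 32.9
```

>>> servo_tool(
  increments=[
    [0.5,0,0,-30,0],
    [0.5,0,0,-45,0],
    [0.5,0,0,-45,0],
    [0.5,5,-32,0,0],
    [0.5,6,-40,0,0],
    [0.5,6,-40,0,0],
    [0.5,6,-40,0,0],
    [0.5,6,-40,0,0],
    [0.5,6,-40,0,0],
    [0.5,0,0,0,0],
  ],
  force=35,
)

```text
t: 7.62
tool_pos: [0.5525, 0.0017, 0.0869]
tool_rot: [-0.434, -3.111, 0.0]
contact_force: [-0.6, 0.2, -0.0]
opening: 0.0618
grip_force: 38.2
```

```bash
python3 - <<'E'
from h import *
go((*P['plate'],.0345))
T,S=get_image("top"),get_image("side")
np.save("s1.npy",S)
a=cv2.resize(T[140:240,285:395],(385,350),interpolation=0);b=cv2.resize(S[120:230,240:360],(415,380),interpolation=0)[:350]
cv2.imwrite("pics/c4.png",np.hstack([a,b])[:,:,::-1])
p,e=blob(S,"cork",295,165,40);print(p,e,onz("side",p,.127))
E
```

```text
t 7.62 p [0.5525 0.0017 0.0869] F [-0.6  0.2 -0. ] op 0.0618 grip 38.2 jaw deg 74.1 tilt [-0.001 -0.   ] q [-0.13 -0.02  1.88 -0.    1.28 -1.43]
to go [-0.4  1.5 52.4]
[297.21562195 166.64891815] [18.8 22.9] [0.55044948 0.00138435 0.127     ]
```

View pics/c4.png

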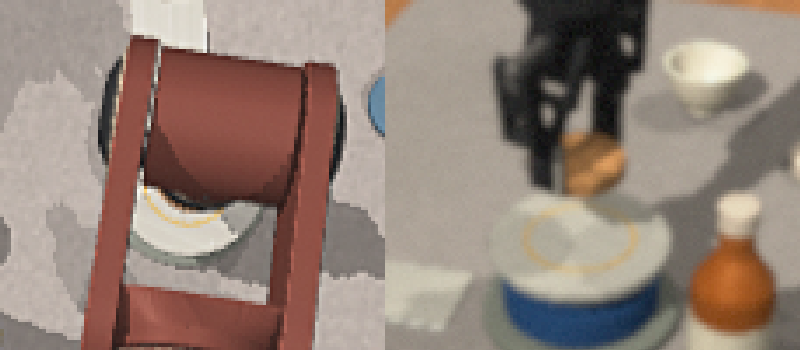

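The cork is held flat over the plate and the bottle is clear. Next I lower it.

>>> servo_tool(
  increments=[
    [0.5,0,1.5,20,0],
    [0.5,0,0,20,0],
    [0.5,0,0,9,0],
    [0.5,0,0,2,0],
    [0.5,0,0,1,0],
    [0.5,0,0,0,0],
  ],
)

```text
t: 8.48
tool_pos: [0.5545, 0.0048, 0.0359]
tool_rot: [0.429, 3.111, 0.0]
contact_force: [0.1, 0.4, 0.8]
opening: 0.0622
grip_force: 38.3
```

>>> servo_tool(
  increments=[
    [0.5,0,0,1,0],
    [0.5,0,0,1,0],
    [0.5,0,0,0.5,0],
    [0.5,0,0,0,0],
  ],
)

```text
t: 8.98
tool_pos: [0.5543, 0.0048, 0.0331]
tool_rot: [0.429, 3.112, -0.0]
contact_force: [0.5, -0.7, 2.3]
opening: 0.0625
grip_force: 38.5
```

>>> servo_tool(
  increments=[
    [0.8,0,0,0,0],
    [0.9,0,0,0,0],
    [1,0,0,-5,0],
    [1,0,0,-25,0],
    [1,0,0,-40,0],
    [1,0,0,-40,0],
    [1,0,-40,0,0],
    [1,0,-50,0,0],
    [1,0,-50,0,0],
    [1,0,0,0,0],
  ],
)

```text
t: 10.22
tool_pos: [0.5155, -0.1324, 0.1431]
tool_rot: [0.436, 3.111, -0.001]
contact_force: [-0.1, -0.5, 0.3]
opening: 0.0855
grip_force: 0.0
```

```bash
python3 - <<'E'
from h import *
T,S=get_image("top"),get_image("side");np.save("t2.npy",T);np.save("s2.npy",S)
a=cv2.resize(T[160:220,305:375],(400,343),interpolation=0);b=cv2.resize(S[155:225,255:337],(400,343),interpolation=0)
cv2.imwrite("pics/c5.png",np.hstack([a,b])[:,:,::-1])
M["ck"]=lambda h:(h[...,1]>110)&(h[...,2]>70)&(h[...,0]<22)
for n,I,u,v,r in(("top",T,338,190,19),("side",S,297,185,26)):
    p,e=blob(I,"ck",u,v,r);print(n,p.round(1),e,onz(n,p,.073)[:2].round(4))
go((*P['coaster'],.12))
E
```

```text
top [337.7 188.7] [22.5 23.1] [0.5559 0.0065]
side [294.  187.1] [18.4 27.9] [0.5573 0.0072]
t 10.32 p [ 0.5161 -0.13    0.1429] F [-0.5  0.7 -0.8] op 0.0856 grip 0.0 jaw deg 74.2 tilt [0. 0.] q [-0.39 -0.13  1.89  0.    1.38 -1.68]
to go [-120.   -23.2   22.9]
```

View pics/c5.png

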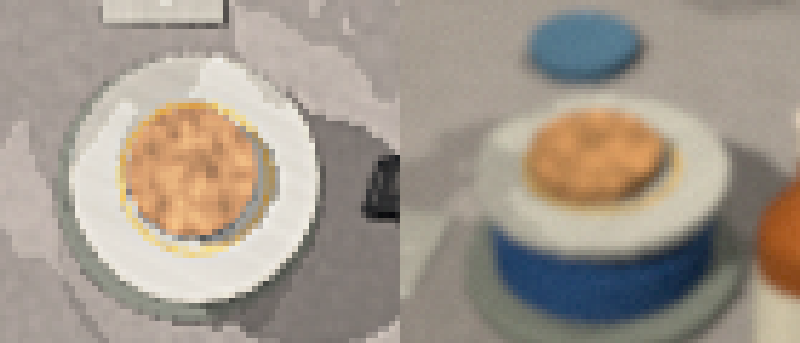

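The cork lies flat but about 3 mm in x and 4 mm in y off the painted circle, towards the upper left. The circle is at crop (198,178) and the cork at (191,171). I'll re-grip it and shift it.

>>> servo_tool(
  increments=[
    [1,0,40,0,0],
    [1,0,50,0,0],
    [1,0,50,0,0],
    [1,0,0,40,0],
    [1,0,0,40,0],
    [1,0,0,20,0],
    [1,0,0,9,0],
    [0.66,0,0,0,0],
    [0.66,0,0,0,0],
    [0.66,0,0,0,0],
    [0.66,0,0,0,0],
  ],
  force=25,
)

```text
t: 11.7
tool_pos: [0.5551, 0.0046, 0.035]
tool_rot: [0.429, 3.109, 0.0]
contact_force: [1.4, 0.1, 2.1]
opening: 0.0623
grip_force: 27.7
```

>>> servo_tool(
  increments=[
    [0.6,0,0,-3,0],
    [0.6,2,-4.5,0,0],
    [0.6,0,0,0,0],
    [0.6,0,0,3,0],
    [0.6,0,0,1,0],
    [0.6,0,0,0,0],
    [0.8,0,0,0,0],
    [0.9,0,0,0,0],
    [1,0,0,-5,0],
  ],
)

```text
t: 12.82
tool_pos: [0.5502, 0.0012, 0.0371]
tool_rot: [-0.429, -3.111, -0.0]
contact_force: [-0.5, 0.4, 0.5]
opening: 0.0852
grip_force: 0.0
```

>>> servo_tool(
  increments=[
    [1,0,0,-24,0],
    [1,0,0,-40,0],
    [1,0,0,-40,0],
    [1,0,-40,0,0],
    [1,0,-50,0,0],
    [1,0,-50,0,0],
    [1,0,0,0,0],
  ],
)

```text
t: 13.7
tool_pos: [0.5124, -0.1362, 0.1421]
tool_rot: [0.436, 3.111, -0.001]
contact_force: [0.6, -0.3, -0.4]
opening: 0.0854
grip_force: 0.0
```

```bash
cat >> h.py <<'E'
M["ck"]=lambda h:(h[...,1]>110)&(h[...,2]>70)&(h[...,0]<22)
M["rim"]=lambda h:(h[...,1]<50)&(h[...,2]>195)
M["ring"]=lambda h:(h[...,0]>15)&(h[...,0]<32)&(h[...,1]>70)&(h[...,2]>170)
def chk(kind,z):
    T,S=get_image("top"),get_image("side")
    for n,I,u,v,r in(("top",T,338,187,21),("side",S,297,180,27)):
        p,e=blob(I,kind,u,v,r);print(n,p.round(1),e,onz(n,p,z)[:2].round(4))
    return T,S
E
python3 - <<'E'
from h import *
T,S=chk("ck",.073);np.save("t3.npy",T);np.save("s3.npy",S)
# plate outline (whole bright disc) from first picture
T0,S0=np.load("top0.npy"),np.load("side0.npy")
for n,I,u,v,r in(("top",T0,338,190,30),("side",S0,297,190,34)):
    for k in("white","rim","ring"):
        try:
            p,e=blob(I,k,u,v,r);print(k,n,p.round(1),e,onz(n,p,.065)[:2].round(4))
        except Exception as x:print(k,n,"-")
go((*P['coaster'],.12))
E
```

```text
top [339.6 191.3] [21.5 23.4] [0.5487 0.001 ]
side [296.6 185.9] [17.8 26.9] [0.5527 0.0011]
white top [338.8 189.6] [42.5 45.9] [0.5543 0.0032]
rim top [338.5 190.8] [42.6 42.8] [0.551 0.004]
ring top [340.2 191.4] [23.  26.3] [ 0.5493 -0.001 ]
white side [295.5 189.2] [30.9 51.6] [0.5549 0.0037]
rim side [309.3 192.2] [15.1 24.2] [0.5205 0.0057]
ring side [303.4 189.4] [14.2 18.8] [ 0.5367 -0.0007]
t 13.8 p [ 0.513  -0.1338  0.1419] F [ 0.  -0.4 -0.2] op 0.0855 grip 0.0 jaw deg 74.2 tilt [0. 0.] q [-0.4  -0.13  1.89  0.    1.38 -1.69]
to go [-122.   -18.7   21.9]
```

By numbers the cork is now about 3 mm from the plate's centre, which is inside tolerance. On to the coaster.

>>> servo_tool(
  increments=[
    [1,-40,-6,0,0],
    [1,-41,-6,0,0],
    [1,-41,-7,0,0],
    [1,0,0,50,0],
    [1,0,0,50,0],
    [1,0,0,45,0],
    [1,0,0,18,0],
    [1,0,0,6,0],
    [1,0,0,4,0],
    [1,0,0,2,0],
    [1,0,0,0,0],
  ],
)

```text
t: 15.18
tool_pos: [0.6261, -0.1853, -0.0321]
tool_rot: [0.429, 3.11, -0.001]
contact_force: [1.1, 0.3, -0.2]
opening: 0.0855
grip_force: 0.0
```

>>> servo_tool(
  increments=[
    [0.66,0,0,0,0],
    [0.66,0,0,0,0],
    [0.66,0,0,0,0],
    [0.66,0,0,0,0],
    [0.5,0,0,0,0],
    [0.5,0,0,0,0],
  ],
  force=40,
)

```text
t: 15.92
tool_pos: [0.6261, -0.1854, -0.0321]
tool_rot: [0.429, 3.111, -0.001]
contact_force: [-1.6, 0.2, 5.9]
opening: 0.062
grip_force: 44.1
```

```bash
python3 -c "
from h import *
go((.5527,.0027,.05))"
```

```text
t 15.93 p [ 0.6261 -0.1854 -0.0321] F [-1.6  0.2  5.9] op 0.062 grip 44.1 jaw deg 74.3 tilt [ 0.002 -0.001] q [-0.4   0.35  1.69  0.    1.1  -1.7 ]
to go [121.4 161.2 -82.4]
```

>>> servo_tool(
  increments=[
    [0.5,0,0,-15,0],
    [0.5,0,0,-35,0],
    [0.5,0,0,-40,0],
    [0.5,0,0,-25,0],
    [0.5,20,27,0,0],
    [0.5,25,34,0,0],
    [0.5,26,34,0,0],
    [0.5,26,34,0,0],
    [0.5,16,21,0,0],
    [0.5,8,11,0,0],
    [0.5,0,0,0,0],
  ],
  force=60,
)

```text
t: 17.3
tool_pos: [0.5521, 0.003, 0.0818]
tool_rot: [0.427, 3.112, -0.001]
contact_force: [-0.4, 0.6, -0.5]
opening: 0.0612
grip_force: 65.1
```

```bash
python3 - <<'E'
from h import *
go((.5527,.0027,.0465))
S=get_image("side")
b=cv2.resize(S[120:220,240:360],(600,500),interpolation=0)
cv2.imwrite("pics/c6.png",b[:,:,::-1])
E
```

```text
t 17.3 p [0.5521 0.003  0.0818] F [-0.4  0.6 -0.5] op 0.0612 grip 65.1 jaw deg 74.4 tilt [ 0. -0.] q [-0.13 -0.02  1.89 -0.    1.27 -1.43]
to go [-0.6 -0.2 35.3]
```

View pics/c6.png

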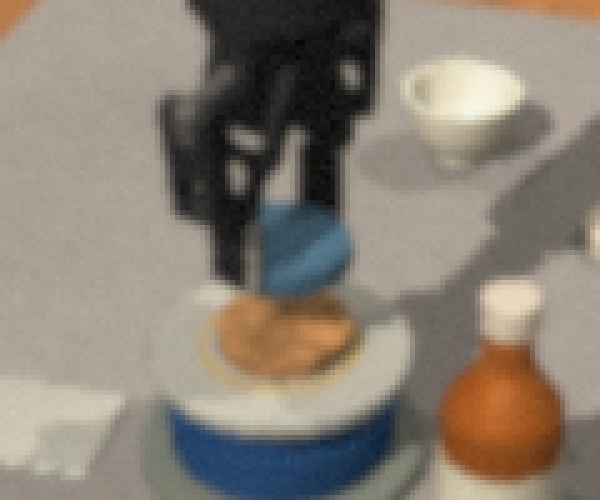

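The coaster is held level above the cork. The bowl and bottle are undisturbed.

>>> servo_tool(
  increments=[
    [0.5,-0.5,0,15,0],
    [0.5,0,0,13,0],
    [0.5,0,0,5,0],
    [0.5,0,0,1,0],
    [0.5,0,0,1,0],
    [0.5,0,0,1,0],
    [0.5,0,0,0,0],
  ],
)

```text
t: 18.23
tool_pos: [0.5532, 0.0026, 0.0462]
tool_rot: [0.429, 3.111, -0.0]
contact_force: [0.1, -0.2, -0.2]
opening: 0.061
grip_force: 65.2
```

>>> servo_tool(
  increments=[
    [0.5,0,0,1,0],
    [0.5,0,0,1,0],
    [0.5,0,0,0,0],
  ],
)

```text
t: 18.6
tool_pos: [0.5532, 0.0026, 0.0442]
tool_rot: [0.429, 3.111, 0.0]
contact_force: [0.1, 0.7, 2.6]
opening: 0.0613
grip_force: 65.4
```

>>> servo_tool(
  increments=[
    [0.75,0,0,0,0],
    [0.85,0,0,0,0],
    [1,0,0,0,0],
    [1,0,0,-10,0],
    [1,0,0,-30,0],
    [1,0,0,-40,0],
    [1,0,0,-20,0],
    [1,0,-40,0,0],
    [1,0,-50,0,0],
    [1,0,-50,0,0],
    [1,0,-20,0,0],
    [1,0,0,0,0],
  ],
)

```text
t: 20.1
tool_pos: [0.509, -0.1524, 0.1435]
tool_rot: [-0.433, -3.111, -0.0]
contact_force: [-0.6, -0.8, 0.9]
opening: 0.0853
grip_force: 0.0
```

```bash
python3 - <<'E'
from h import *
M["bl2"]=lambda h:(h[...,0]>92)&(h[...,0]<125)&(h[...,1]>70)
T,S=get_image("top"),get_image("side");np.save("t4.npy",T);np.save("s4.npy",S)
for n,I,u,v,r in(("top",T,338,190,17),("side",S,297,178,20)):
    if n=="side":I=I.copy();I[197:]=128
    p,e=blob(I,"bl2",u,v,r);print(n,p.round(1),e,onz(n,p,.084)[:2].round(4))
for n,I,u,v,r in(("top",T,338,190,27),("side",S,297,190,34)):
    for k in("white","rim","yel"):
        m=M[k](hsv(I[v-r:v+r,u-r:u+r]));print(k,n,m.sum())
print("cork",[blob(I,"ck",u,v,r)[0] for I,u,v,r in((T,338,190,19),(S,297,183,26))])
go((*P['pad'],.12))
E
```

```text
top [338.7 190.1] [21.9 22.2] [0.5511 0.0043]
side [295.9 182.1] [17.  25.4] [0.5541 0.0017]
white top 1120
rim top 780
yel top 128
white side 378
rim side 192
yel side 216Traceback (most recent call last):
  File "<stdin>", line 10, in <module>
  File "h.py", line 28, in blob
    e=cv2.fitEllipse(p);return np.array(e[0])+[x0,y0],np.round(e[1],1)
cv2.error: OpenCV(4.12.0) /io/opencv/modules/imgproc/src/shapedescr.cpp:361: error: (-201:Incorrect size of input array) There should be at least 5 points to fit the ellipse in function 'fitEllipseNoDirect'
```

The coaster is centred to about 1 mm. Now the pad.

>>> servo_tool(
  increments=[
    [1,23,-34,0,0],
    [1,23,-34,0,0],
    [1,23,-34,0,0],
    [1,0,0,50,0],
    [1,0,0,50,0],
    [1,0,0,40,0],
    [1,0,0,20,0],
    [1,0,0,0,0],
  ],
)

```text
t: 21.2
tool_pos: [0.4144, -0.2288, -0.0182]
tool_rot: [-0.426, -3.109, -0.004]
contact_force: [0.3, -0.4, 0.9]
opening: 0.0857
grip_force: 0.0
```

```bash
python3 -c "
from h import *
go((*P['pad'],-.031))"
```

```text
t 21.2 p [ 0.4144 -0.2288 -0.0182] F [ 0.3 -0.4  0.9] op 0.0857 grip 0.0 jaw deg 74.4 tilt [-0.004  0.003] q [-0.66 -0.06  2.12  0.    1.09 -1.96]
to go [-1.1 -3.5 12.8]
```

>>> servo_tool(
  increments=[
    [1,-1,-3,6,0],
    [1,0,0,5,0],
    [1,0,0,2,0],
    [1,0,0,0,0],
    [0.6,0,0,0,0],
    [0.6,0,0,0,0],
    [0.6,0,0,0,0],
    [0.6,0,0,0,0],
    [0.5,0,0,0,0],
    [0.5,0,0,0,0],
  ],
  force=40,
)

```text
t: 22.45
tool_pos: [0.4162, -0.2346, -0.0285]
tool_rot: [0.429, 3.111, -0.001]
contact_force: [-0.1, 0.6, 5.9]
opening: 0.0578
grip_force: 43.0
```

```bash
python3 -c "
from h import *
go((.5532,.0026,.078))"
```

```text
t 22.45 p [ 0.4162 -0.2346 -0.0285] F [-0.1  0.6  5.9] op 0.0578 grip 43.0 jaw deg 74.3 tilt [ 0.001 -0.001] q [-0.67 -0.03  2.11 -0.    1.06 -1.97]
to go [ -67.8  265.4 -106.6]
```

>>> servo_tool(
  increments=[
    [0.5,0,0,-15,0],
    [0.5,0,0,-35,0],
    [0.5,0,0,-40,0],
    [0.5,0,0,-25,0],
    [0.5,-8,32,0,0],
    [0.5,-13,51,0,0],
    [0.5,-13,51,0,0],
    [0.5,-13,51,0,0],
    [0.5,-12,45,0,0],
    [0.5,-6,25,0,0],
    [0.5,-3,10,0,0],
    [0.5,0,0,0,0],
  ],
  force=50,
)

```text
t: 23.95
tool_pos: [0.5526, 0.0026, 0.0858]
tool_rot: [-0.428, -3.112, 0.001]
contact_force: [-0.1, 0.1, -0.4]
opening: 0.0576
grip_force: 53.5
```

```bash
python3 -c "
from h import *
go((.5529,.0026,.061))"
```

```text
t 23.95 p [0.5526 0.0026 0.0858] F [-0.1  0.1 -0.4] op 0.0576 grip 53.5 jaw deg 74.4 tilt [-0. -0.] q [-0.13 -0.02  1.88 -0.    1.28 -1.43]
to go [-0.3  0.1 24.8]
```

>>> servo_tool(
  increments=[
    [0.5,0,0,12,0],
    [0.5,0,0,8,0],
    [0.5,0,0,3,0],
    [0.5,0,0,1,0],
    [0.5,0,0,1,0],
    [0.5,0,0,0,0],
  ],
)

```text
t: 24.7
tool_pos: [0.5531, 0.0025, 0.0611]
tool_rot: [0.429, 3.112, -0.0]
contact_force: [-1.6, -0.5, 0.9]
opening: 0.0573
grip_force: 53.5
```

>>> servo_tool(
  increments=[
    [0.5,0,0,1,0],
    [0.5,0,0,1,0],
    [0.5,0,0,0,0],
  ],
)

```text
t: 25.08
tool_pos: [0.5531, 0.0025, 0.0591]
tool_rot: [0.429, 3.111, -0.0]
contact_force: [-0.2, -0.5, 2.6]
opening: 0.0574
grip_force: 53.7
```

>>> servo_tool(
  increments=[
    [0.75,0,0,0,0],
    [0.85,0,0,0,0],
    [1,0,0,0,0],
    [1,0,0,-10,0],
    [1,0,0,-30,0],
    [1,0,0,-40,0],
    [1,0,0,-20,0],
    [1,0,40,0,0],
    [1,0,50,0,0],
    [1,0,50,0,0],
    [1,0,50,0,0],
    [1,0,0,0,0],
  ],
)

```text
t: 26.58
tool_pos: [0.6041, 0.1884, 0.1582]
tool_rot: [-0.422, -3.112, -0.0]
contact_force: [0.0, 0.3, -0.6]
opening: 0.0857
grip_force: 0.0
```

```bash
python3 - <<'E'
from h import *
T,S=get_image("top"),get_image("side")
a=cv2.resize(T[160:220,305:375],(400,343),interpolation=0);b=cv2.resize(S[140:222,248:344],(400,343),interpolation=0)
cv2.imwrite("pics/c7.png",np.hstack([a,b])[:,:,::-1])
o=(*P['jar'],.03);go(o)
E
```

```text
t 26.68 p [0.6038 0.1857 0.1581] F [ 0.2 -0.5 -0. ] op 0.0858 grip 0.0 jaw deg 74.4 tilt [-0.001 -0.001] q [ 0.18  0.1   1.64 -0.    1.41 -1.12]
to go [235.5  30.1 128.3]
```

View pics/c7.png

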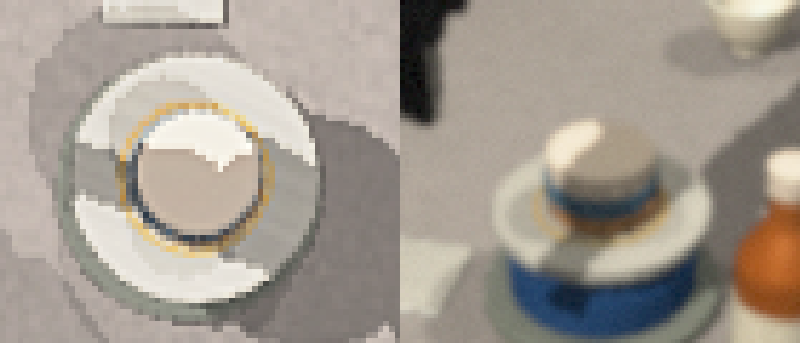

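The pad is centred on the ring once parallax is allowed for, and the stack is flat and in order. Next is the jar, with the jaws turned to pass between its look-alikes.

>>> servo_tool(
  increments=[
    [1,40,5,0,0],
    [1,50,6,0,0],
    [1,50,6,0,0],
    [1,50,7,0,0],
    [1,45,6,0,0],
    [1,0,0,0,10.2],
    [1,0,0,0,10.2],
    [1,0,0,0,10.2],
    [1,0,0,0,10.2],
    [1,0,0,0,10.2],
    [1,0,0,0,0],
  ],
)

```text
t: 28.05
tool_pos: [0.3861, 0.2769, 0.1586]
tool_rot: [1.726, 2.625, -0.0]
contact_force: [0.5, 0.1, 0.2]
opening: 0.0854
grip_force: 0.0
```

```bash
python3 -c "
from h import *
go((*P['jar'],-.002))"
```

```text
t 28.05 p [0.3861 0.2769 0.1586] F [0.5 0.1 0.2] op 0.0854 grip 0.0 jaw deg 23.3 tilt [ 0. -0.] q [ 0.47 -0.29  2.   -0.    1.44  0.06]
to go [  1.5  -0.6 160.6]
```

>>> servo_tool(
  increments=[
    [1,1.5,-0.5,40,0],
    [1,0,0,30,0],
    [1,0,0,20,0],
    [1,0,0,15,0],
    [1,0,0,15,0],
    [1,0,0,10,0],
    [1,0,0,10,0],
    [1,0,0,0,0],
  ],
)

```text
t: 29.05
tool_pos: [0.3845, 0.2789, 0.018]
tool_rot: [-1.726, -2.624, 0.002]
contact_force: [0.1, -0.5, -0.1]
opening: 0.0854
grip_force: 0.0
```

>>> servo_tool(
  increments=[
    [1,0,0,5,0],
    [1,0,0,5,0],
    [1,0,0,4,0],
    [1,0,0,3,0],
    [1,0,0,0,0],
  ],
)

```text
t: 29.68
tool_pos: [0.3848, 0.279, 0.0014]
tool_rot: [-1.727, -2.624, 0.001]
contact_force: [-0.2, 0.3, 0.2]
opening: 0.0854
grip_force: 0.0
```

```bash
python3 - <<'E'
from h import *
go((*P['jar'],-.002))
S=get_image("side")
cv2.imwrite("pics/c8.png",cv2.resize(S[220:345,290:410],(576,600),interpolation=0)[:,:,::-1])
E
```

```text
t 29.68 p [0.3848 0.279  0.0014] F [-0.2  0.3  0.2] op 0.0854 grip 0.0 jaw deg 23.3 tilt [-0.001 -0.   ] q [ 0.47 -0.09  2.11  0.    1.12  0.06]
to go [-1.  -0.2  3.4]
```

View pics/c8.png

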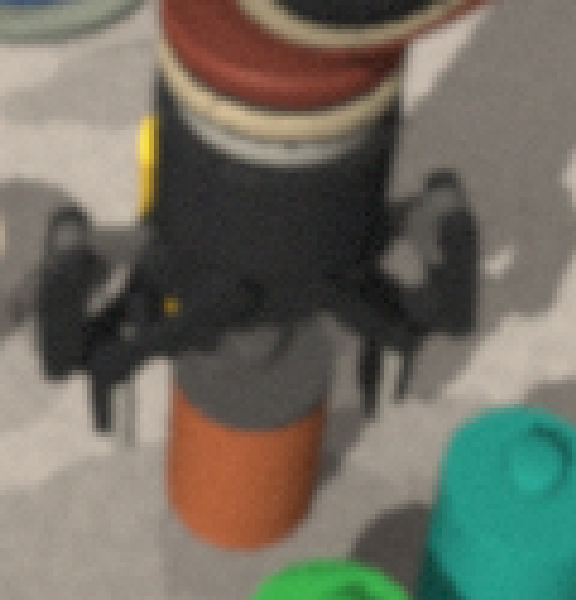

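The jar stands centred between the open fingers. The tips, at about (115,440) and (380,415), are near 41 mm height and the palm is above the knob. I'll go slightly lower, check the force, then close.

>>> servo_tool(
  increments=[
    [1,0,0,1.5,0],
    [1,0,0,1.5,0],
    [1,0,0,0,0],
  ],
)

```text
t: 30.1
tool_pos: [0.3849, 0.2791, -0.0014]
tool_rot: [-1.727, -2.624, 0.0]
contact_force: [-0.1, -0.5, 0.0]
opening: 0.0858
grip_force: 0.0
```

>>> servo_tool(
  increments=[
    [0.6,0,0,0,0],
    [0.6,0,0,0,0],
    [0.6,0,0,0,0],
    [0.6,0,0,0,0],
    [0.5,0,0,0,0],
    [0.5,0,0,0,0],
    [0.5,0,0,0,0],
  ],
  force=60,
)

```text
t: 30.98
tool_pos: [0.385, 0.2792, -0.001]
tool_rot: [-1.727, -2.624, 0.0]
contact_force: [-2.6, -1.4, 5.5]
opening: 0.0545
grip_force: 65.2
```

```bash
python3 -c "
from h import *
go((.5530,.0027,.13))"
```

```text
t 30.98 p [ 0.385   0.2792 -0.001 ] F [-2.6 -1.4  5.5] op 0.0545 grip 65.2 jaw deg 23.3 tilt [-0. -0.] q [ 0.47 -0.09  2.11  0.    1.12  0.06]
to go [-320.4   44.8 -131. ]
```

>>> servo_tool(
  increments=[
    [0.5,0,0,-10,0],
    [0.5,0,0,-35,0],
    [0.5,0,0,-45,0],
    [0.5,0,0,-45,0],
    [0.5,0,0,-35,0],
    [0.5,0,0,0,0],
  ],
  force=80,
)

```text
t: 31.72
tool_pos: [0.3865, 0.2799, 0.1711]
tool_rot: [1.725, 2.622, 0.008]
contact_force: [0.0, -0.4, -6.2]
opening: 0.0546
grip_force: 87.2
```

>>> servo_tool(
  increments=[
    [0.5,-20,3,0,0],
    [0.5,-40,6,0,0],
    [0.5,-45,6,0,0],
    [0.5,-50,7,0,0],
    [0.5,-50,7,0,0],
    [0.5,-45,6,0,0],
    [0.5,-35,5,0,0],
    [0.5,-20,3,0,0],
    [0.5,-10,1,0,0],
    [0.5,-5,1,0,0],
    [0.5,0,0,0,0],
  ],
)

```text
t: 33.1
tool_pos: [0.5527, 0.0037, 0.1685]
tool_rot: [-1.726, -2.625, -0.0]
contact_force: [-0.6, -0.3, -6.7]
opening: 0.0544
grip_force: 86.9
```

```bash
python3 - <<'E'
from h import *
go((.5530,.0027,.103))
S=get_image("side")
m="terra"
p,e=blob(S,m,300,130,40);print(p,e)
c=get_calibration("side");X=np.array([.5535,.003,.171+.036]);q=np.array(c["R"])@X+c["t"];print("expected body mid",c["fx"]*q[0]/q[2]+c["cx"],c["fy"]*q[1]/q[2]+c["cy"])
cv2.imwrite("pics/c9.png",cv2.resize(S[70:220,230:370],(560,600),interpolation=0)[:,:,::-1])
E
```

```text
t 33.1 p [0.5527 0.0037 0.1685] F [-0.6 -0.3 -6.7] op 0.0544 grip 86.9 jaw deg 23.4 tilt [-0.  0.] q [-0.13 -0.1   1.81  0.    1.43 -0.54]
to go [-1.1 -0.1 65.5]
[294.46094513 135.07766342] [28.2 46.2]
expected body mid 295.1082957787172 134.75707941878426
```

View pics/c9.png

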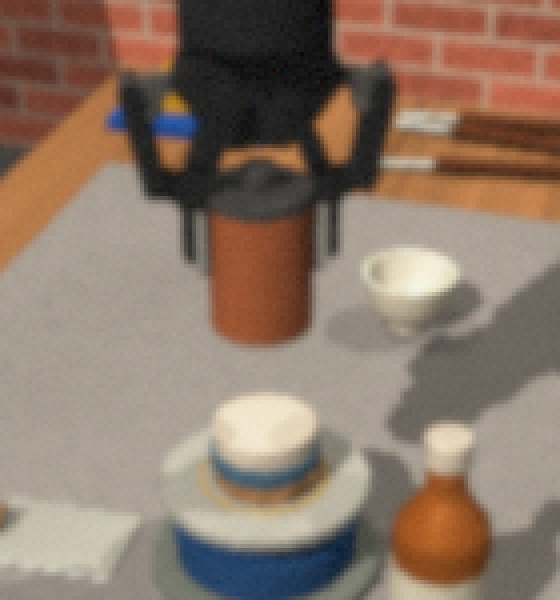

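The jar is upright in the grip directly above the stack: jar axis about x=260, pad about x=266 in the crop, which is consistent with perspective.

>>> servo_tool(
  increments=[
    [0.5,-1,0,25,0],
    [0.5,0,0,20,0],
    [0.5,0,0,10,0],
    [0.5,0,0,5,0],
    [0.5,0,0,2,0],
    [0.5,0,0,1,0],
    [0.5,0,0,1,0],
    [0.5,0,0,0,0],
  ],
)

```text
t: 34.15
tool_pos: [0.5535, 0.0021, 0.105]
tool_rot: [1.727, 2.624, 0.0]
contact_force: [0.3, -0.0, -6.7]
opening: 0.0545
grip_force: 87.0
```

>>> servo_tool(
  increments=[
    [0.5,0,0,1,0],
    [0.5,0,0,1,0],
    [0.5,0,0,1,0],
    [0.5,0,0,1,0],
    [0.5,0,0,1,0],
    [0.5,0,0,1,0],
    [0.5,0,0,0,0],
  ],
)

```text
t: 35.02
tool_pos: [0.5535, 0.0021, 0.0991]
tool_rot: [1.727, 2.624, 0.0]
contact_force: [-2.5, -0.5, -2.0]
opening: 0.0542
grip_force: 87.1
```

>>> servo_tool(
  increments=[
    [0.5,0,0,1,0],
    [0.5,0,0,1,0],
    [0.5,0,0,1,0],
    [0.5,0,0,1,0],
    [0.5,0,0,1,0],
    [0.5,0,0,1,0],
    [0.5,0,0,0,0],
  ],
)

```text
t: 35.9
tool_pos: [0.5535, 0.0021, 0.0932]
tool_rot: [1.727, 2.624, 0.0]
contact_force: [-3.9, 0.4, 6.0]
opening: 0.0542
grip_force: 87.8
```

>>> servo_tool(
  increments=[
    [0.5,0,0,0.7,0],
    [0.5,0,0,0.7,0],
    [0.5,0,0,0,0],
  ],
)

```text
t: 36.28
tool_pos: [0.5535, 0.0021, 0.0921]
tool_rot: [1.727, 2.624, 0.0]
contact_force: [-6.1, 0.4, 5.2]
opening: 0.0545
grip_force: 87.9
```

>>> servo_tool(
  increments=[
    [0.5,0,0,0.7,0],
    [0.5,0,0,0.5,0],
    [0.5,0,0,0,0],
  ],
)

```text
t: 36.65
tool_pos: [0.5535, 0.0021, 0.0912]
tool_rot: [1.727, 2.624, -0.0]
contact_force: [-5.6, -0.0, 7.5]
opening: 0.0545
grip_force: 88.1
```

```bash
python3 - <<'E'
from h import *
go((.553,.0027,.09)); o=get_obs(); print(o["wrist_torque"])
S=get_image("side")
np.save("s9.npy",S)
for k,u,v,r in(("terra",297,165,32),):print(blob(S,k,u,v,r))
go((.553,.0027,.09))
E
```

```text
t 36.65 p [0.5535 0.0021 0.0912] F [-5.6 -0.   7.5] op 0.0545 grip 88.1 jaw deg 23.3 tilt [ 0. -0.] q [-0.13 -0.02  1.88 -0.    1.29 -0.54]
to go [ 0.8 -0.3  1.2]
[-0.00122712  1.19929519 -0.00330428]
(array([295.03665924, 166.78906631]), array([26.3, 38.6]))
t 36.7 p [0.5535 0.0021 0.0911] F [-6.   0.4  7.4] op 0.0546 grip 88.1 jaw deg 23.3 tilt [ 0. -0.] q [-0.13 -0.02  1.88 -0.    1.29 -0.54]
to go [ 0.8 -0.2  1.1]
```

>>> servo_tool(
  increments=[
    [0.5,0,0,0.7,0],
    [0.5,0,0,0.7,0],
    [0.5,0,0,0,0],
  ],
)

```text
t: 37.08
tool_pos: [0.5537, 0.002, 0.0911]
tool_rot: [1.727, 2.624, -0.0]
contact_force: [-9.1, 0.3, 13.0]
opening: 0.0543
grip_force: 89.0
```

The force jumped with no more travel, so the stop is reached. I'll hold for just over a second.

>>> servo_tool(
  increments=[
    [0.5,0,0,0,0],
    [0.5,0,0,0,0],
    [0.5,0,0,0,0],
    [0.5,0,0,0,0],
    [0.5,0,0,0,0],
    [0.5,0,0,0,0],
    [0.5,0,0,0,0],
    [0.5,0,0,0,0],
    [0.5,0,0,0,0],
    [0.5,0,0,0,0],
  ],
)

```text
t: 38.33
tool_pos: [0.5536, 0.002, 0.091]
tool_rot: [1.727, 2.624, -0.001]
contact_force: [-8.4, 0.4, 14.1]
opening: 0.0539
grip_force: 89.0
```

```bash
python3 - <<'E'
from h import *
S=get_image("side");S0=np.load("side0.npy")
go((.553,.0027,.09))
# plate sink: white plate outline front edge vs before, bottom boundary plate->blue drum at columns near 297
for n,I in(("before",S0),("now",S)):
    h=hsv(I)
    r=[]
    for u in range(285,310):
        b=np.where((h[190:225,u,0]>100)&(h[190:225,u,0]<125)&(h[190:225,u,1]>120))[0]; r.append(190+b[0])
    print(n,np.mean(r))
E
```

```text
t 38.38 p [0.5536 0.002  0.0911] F [-8.9  0.6 13.7] op 0.0545 grip 89.0 jaw deg 23.3 tilt [ 0. -0.] q [-0.13 -0.02  1.88 -0.    1.29 -0.54]
to go [ 0.9 -0.3  1.1]
before 208.56
now 212.64
```

>>> servo_tool(
  increments=[
    [0.5,0,0,-1.5,0],
    [0.5,0,0,-1,0],
    [0.5,0,0,-1,0],
    [0.5,0,0,-1,0],
    [0.5,0,0,-1,0],
    [0.5,0,0,-1,0],
    [0.5,0,0,0,0],
    [0.5,0,0,0,0],
  ],
)

```text
t: 39.38
tool_pos: [0.5535, 0.0021, 0.0951]
tool_rot: [1.727, 2.624, 0.0]
contact_force: [-2.6, -0.1, 3.1]
opening: 0.0541
grip_force: 88.0
```

>>> servo_tool(
  increments=[
    [0.5,0,0,-1,0],
    [0.5,0,0,-1,0],
    [0.5,0,0,-0.5,0],
    [0.5,0,0,0,0],
  ],
)

```text
t: 39.88
tool_pos: [0.5534, 0.0022, 0.0976]
tool_rot: [1.727, 2.624, 0.0]
contact_force: [-1.6, 0.0, -0.5]
opening: 0.0543
grip_force: 87.6
```

>>> servo_tool(
  increments=[
    [0.5,0,0,0,0],
    [0.5,0,0,0,0],
    [0.7,0,0,0,0],
    [0.75,0,0,0,0],
    [0.85,0,0,0,0],
    [1,0,0,0,0],
    [1,0,0,0,0],
  ],
  force=20,
)

```text
t: 40.75
tool_pos: [0.5534, 0.0022, 0.0977]
tool_rot: [1.727, 2.624, 0.0]
contact_force: [0.2, 0.4, 0.8]
opening: 0.0852
grip_force: 0.0
```

>>> servo_tool(
  increments=[
    [1,0,0,-5,0],
    [1,0,0,-15,0],
    [1,0,0,-30,0],
    [1,0,0,-40,0],
    [1,0,0,-40,0],
    [1,-40,0,0,0],
    [1,-50,0,0,0],
    [1,-50,0,0,0],
    [1,-50,0,0,0],
    [1,0,0,0,0],
    [1,0,0,0,0],
  ],
)

```text
t: 42.12
tool_pos: [0.6285, -0.172, 0.2284]
tool_rot: [1.727, 2.624, 0.001]
contact_force: [0.3, 0.7, 0.2]
opening: 0.0854
grip_force: 0.0
```

```bash
python3 - <<'E'
from h import *
T,S=get_image("top"),get_image("side")
go((.553,.0027,.09))
a=cv2.resize(T[160:220,305:375],(400,343),interpolation=0);b=cv2.resize(S[115:225,240:368],(400,343),interpolation=0)
cv2.imwrite("pics/c10.png",np.hstack([a,b])[:,:,::-1])
E
```

```text
t 42.23 p [ 0.6284 -0.1712  0.2284] F [ 0.4  1.  -0.9] op 0.0854 grip 0.0 jaw deg 23.4 tilt [0.001 0.   ] q [-0.38  0.1   1.52  0.    1.52 -0.79]
to go [189.6  -0.3 138.3]
```

View pics/c10.png

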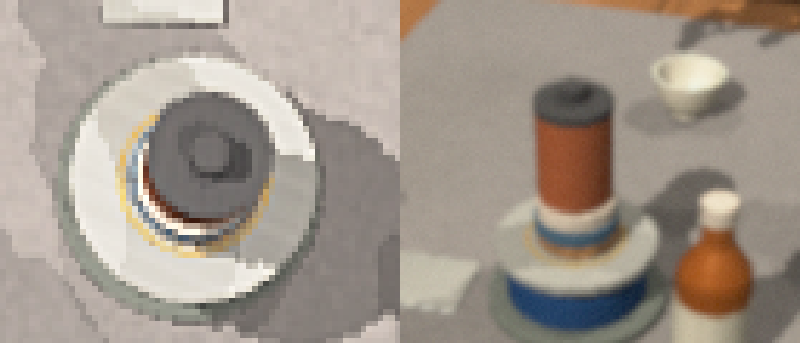

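The stack and jar stand upright. The jar's lid is at top-view pixel (340.8,186.8), and the bowl and bottle are in place. I'll check the jar's offset numerically, then hand in.

```bash
python3 - <<'E'
from h import *
print(onz("top",(340.8,186.8),.178),onz("top",(339.1,190.7),.061))
# side: lid face centre and ring
print(onz("side",(240+172/3.125-.5,115+98/3.12-.5),.179))
print(get_obs()["t"])
E
```

```text
[0.55129665 0.00374948 0.178     ] [0.55154561 0.00202239 0.061     ]
[0.55581717 0.00132942 0.179     ]
42.225
```

Both views put the jar within about 2 mm of the plate's centre.

```bash
python3 -c "
from station import *
print(finish_job())"
```

```text
the job is handed in; nothing more can be done
None
```

I built the stack on the press plate, pressed it to its stop with the jar for over a second, and handed the job in at about 42 s. The jar was left standing upright, by the camera views about 2 mm from the plate's centre; the hand-in returned no verdict.

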